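# Load a plaster mould through the spring gate

### The arm

A 6-joint arm with a two-finger parallel gripper is mounted at the origin on a cart in front of the work surface, level with it; the furniture and walls round the work are solid. World frame = base frame: x ahead of the robot, y to its left, z up, the work surface at z = 0. Lengths are in m, angles in rad, forces in N, time in s.
With the tool pointing down it reaches from about 0.375 to 0.9 m from the base axis. Payload 3.1 kg.
Tool frame: the origin (TCP) lies midway between the tips of the shut fingers; the grasp point (between the pads) lies 19 mm behind it; z points along the fingers, y is the direction in which the jaws open and shut (so a half turn about z gives the same grasp; the last joint's range is limited). The gripper opens to 85 mm and grips with 20 to 120 N. Pads are 22 mm wide; open, the fingers measure 114 mm over their backs; the gripper's body (76 mm by 85 mm) begins 54 mm behind the grasp point. The pads swing forward as they close: fully open they stand 13 mm farther back than shut.
Start: joints at [1.05, 0.527, 1.433, -0, 1.181, -0.178], TCP at [0.21, 0.589, 0.231] pointing down, gripper open.
Joint ranges: [-3.08, 3.08], [-0.75, 2.2], [0.22, 2.44], [-1.43, 4.57], [0, 2.65], [-2.85, 2.85]. Speed limits (rad/s): [2.79, 2.79, 3.14, 3.14, 3.14, 3.14].

### API

Orientations are given as a unit quaternion [x, y, z, w].
In Python, from station import manip gives the robot as it stands. The module is installed in compiled form; this text tells all that it offers.
- The arm moves only by the tool drive_tool, never from a script. Its argument "deltas" is one flat list of numbers, 4 for each row, row after row: the shift along the tool's x, y, z in cm, then the turn about the tool's z in degrees. A call has 1 to 12 rows; each row is the pose to reach, as a shift and turn from the pose measured when the call began, along the tool's axes at that moment; what a row does not reach only later rows make up. A row lasts 1/10 s, in which the tool goes at most 50 mm and 8.59 degrees, less where a joint would pass 70% of its speed; a pose out of reach is approached as far as the arm can. A call with a gripper value outside its range is refused whole. "hand" is the finger opening in cm, from 0 to 8.54, set as the call begins (left out, the last holds). The fingers move at their own pace and stop on an object; "squeeze" is the grip in N (left out, the last holds). Time passes only in rows, so rows that repeat a pose let the fingers close. It gives the time, the measured TCP pose, the force and the opening at its end, in the units of the state.
- manip.sense(): the state, without advancing time (a new reading comes with each control period).
- manip.snapshot(name): name is "scene" or "top"; returns a dict with "frame" (480x640x3 uint8, red, green, blue), "depth" (480x640 float32, m along the optical axis (not along the pixel's ray), 0 where there is no reading), "fx", "fy", "cx", "cy" (pixels), "k1" (the pictures are not rectified: a ray, as slopes to the right and down, at radius r is drawn at 1 + k1 r^2 times it, then the intrinsics apply), "R" (3x3) and "t" (3): a world point X has camera coordinates R X + t. Camera axes: x right, y down, z forward; pixel columns grow to the right and rows downward; lengths in m; the calibration is good to about 2 mm. A picture is of the moment at which its call begins.
- manip.sign_off(): hands the job in, once; it reports no verdict.
The state is a dict: "t": time; "q": joint angles; "qd": joint speeds; "tau": joint torques, N m; "tcp_pos": TCP position; "tool_rot": TCP orientation; "force": force on the tool from outside, world axes, zero at the start; "ft_torque": the same for the moment, N m; "finger_gap": opening from 0.0 (shut) to 1.0 (fully open).
Only numpy, scipy, OpenCV 4.12 (cv2) and the standard library are available. Lean on these libraries where they do the work, as an engineer would, in place of code of your own. Each camera call takes 0.05 s, during which the arm holds its last target.

### The job

Set the small cream plaster mould block on the blue plate at the open end of the gate lane, then push it along the lane through the orange spring gate until it has pressed the black end plunger fully home, pushing gently because plaster chips. Take the gripper out so that both leaves of the gate swing shut behind the block, and leave the other things where they are.

Things in the scene. Friction and masses are not known exactly. Their poses are not given: they have to be found in the camera images.
- mould: Cream plaster mould block with a round bore, a box 60 (its x) x 55 (its y) x 40 mm high, 0.11 to 0.24 kg, standing loose on the worktop. Origin: centre of the underside, z up. It goes through the lane lengthwise: its x axis along the lane (either end first), its 55 mm width across. Once in the lane it must not be pushed with more than 20 N.
- lane: Gate lane fixed to the worktop. Origin at worktop height in the middle of the gate; x runs along the lane into the bay, y left, z up. Slippery blue base plate 4 mm thick, 112 mm wide, x = -125 to 195 mm. Flared guides at x = -60 to -30 mm narrow to a throat 63 mm wide (x = -30 to -4). Walls reach 44 mm, hinge pins 50 mm above the worktop; no roof: shut fingertips can follow the block from above.
- lane_mouth (a point): Point on top of the base plate, 4 mm above the worktop, 85 mm before the gate on the lane's centre line (lane x = -85 mm), axes as the lane's: the middle of where to set the block. The plate has no walls from lane x = -125 to -60 mm.
- bay (a point): Point on top of the base plate in the bay, on the centre line 80 mm behind the gate (lane x = 80 mm), axes as the lane's. The bay is 83 mm wide between its walls. A grey end stop, 44 mm high, stands at its end with the black plunger; the plunger's face (36 mm wide, its middle 22 mm above the worktop) starts anywhere from lane x = 94 to 134 mm: the stop is clamped elsewhere each time and not measured.
- leaf_left (a joint): Left orange leaf of the gate (on the lane's +y side), hinged on an upright pin at the lane's y = +36 mm, 34 mm long, from 9 to 45 mm above the worktop. 0 rad = shut; grows to 1.65 as it swings into the bay (it opens only that way). A spring shuts it; pushing the block through both leaves slowly takes up to about 8 N, most as the gate starts to open, more if fast.
- leaf_right (a joint): Right orange leaf, the mirror image at the lane's y = -36 mm; 0 rad = shut, grows to 1.65 into the bay. Each leaf can shut only when nothing is within about 40 mm behind the gate.
- plunger (a joint): Black plunger of the end stop, slides along the lane's x: 0 m = fully out, 0.010 = fully home against a hard stop. It has no spring: it resists with about 5 N and stays where it has been pushed. Pressed home, the force rises steeply.
- amber_bottle: Brown glass bottle with blue cap, 60 mm across, 133 mm high, bystander; origin at the centre of its underside.
- petri_dish: Clear flat dish, 90 mm across, 15 mm high, bystander; origin at the centre of its underside.
Not all that is in view belongs to the job. There is more than one size of the mould; the one meant has the size given above.

How it is judged:
On the way:
1. the mould block, standing on the base plate, is in the gateway and holds both leaves open (x of mould in the frame of lane between -0.02 and 0.045 m and y of mould in the frame of lane between -0.012 and 0.012 m and z of mould in the frame of lane below 0.012 m and value of joint each of leaf_left, leaf_right above 0.5 rad), for 0.05 s.
At the end, for the whole second after the job is handed in: The mould block stands upright and at rest on the base plate in the bay, lengthwise in the lane (within 0.25 rad), within 20 mm of the centre line and with its centre 66 to 120 mm behind the gate; the plunger is pressed in at least 8.5 of its 10 mm; both gate leaves are shut to within 0.08 rad (value of joint plunger above 0.0085 m and value of joint each of leaf_left, leaf_right below 0.08 rad and x of mould in the frame of lane between 0.066 and 0.12 m and y of mould in the frame of lane between -0.02 and 0.02 m and z of mould in the frame of lane below 0.008 m and angle between mould's own z axis and vertical below 0.08 rad and angle between the x axis of mould and the x axis of lane, either way round below 0.25 rad and linear speed of mould below 0.01 m/s); the robot touches nothing.
It fails at once if the mould block is pushed with more than 20 N by the fingers once it is in the lane (x of mould in the frame of lane above -0.05 m and z of mould in the frame of lane below 0.02 m and y of mould in the frame of lane between -0.03 and 0.03 m and contact force between the fingers and mould above 20 N).
It fails at once if the brown bottle or the dish is moved more than 30 mm (distance of any of amber_bottle, petri_dish from where it was at the start of the episode above 0.03 m).
It also fails if it takes over 72 s, if anything falls off the work surface, if the arm or the gripper's body presses on something with over 40 N, if the wrist force passes 120 N, or if a joint passes its speed limit or range.

## Working session

There is one attempt and no reset: what is moved stays moved. The work goes in short steps, Python scripts to look and compute and a tool call to move; the robot and the scene stay as the last step left them, time stands still between calls to the robot, and variables do not carry over. Pictures are saved under pics/ and viewed, and the job is handed in when it is done.

Besides the shell and the picture viewer there is one more tool, called by a JSON object that holds its "op" and its "data". drive_tool: Moves the arm, as the interface text tells. Its arguments: {"type":"object","properties":{"deltas":{"type":"array"},"hand":{"type":"number"},"squeeze":{"type":"number"}},"required":["deltas"]}

```bash
mkdir -p pics; cat > h.py <<'E'
import numpy as np, cv2, pickle
from station import manip
def snap(n,tag):
    s=manip.snapshot(n); pickle.dump(s,open(f'pics/{tag}.pkl','wb'))
    cv2.imwrite(f'pics/{tag}.png',s['frame'][:,:,::-1]); return s
def pts(s):
    h,w=s['depth'].shape
    u,v=np.meshgrid(np.arange(w),np.arange(h))
    x=(u-s['cx'])/s['fx'];y=(v-s['cy'])/s['fy']
    a,b=x.copy(),y.copy()
    for _ in range(10):
        k=1+s['k1']*(a*a+b*b); a=x/k;b=y/k
    d=s['depth']; P=np.stack([a*d,b*d,d],-1)
    return (P-s['t'])@s['R']
def proj(s,X):
    c=np.asarray(X)@s['R'].T+s['t']; a=c[...,0]/c[...,2];b=c[...,1]/c[...,2]
    k=1+s['k1']*(a*a+b*b); return np.stack([a*k*s['fx']+s['cx'],b*k*s['fy']+s['cy']],-1)
E
python3 - <<'E'
from h import *
for n in('scene','top'):
    s=snap(n,n+'0'); print(n,-s['R'].T@s['t'],s['R'],s['fx'],s['k1'])
print(manip.sense())
E
```

```text
scene [-0.00954336 -0.65368162  1.01087987] [[ 0.7684432  -0.63962157 -0.01947549]
 [-0.48044836 -0.5565745  -0.67778625]
 [ 0.42268714  0.53019721 -0.73500102]] 568.2430991452536 0.022795940622439458
top [0.38420749 0.04496838 1.2088871 ] [[-0.02455462 -0.99945078  0.02225349]
 [-0.9923766   0.02167953 -0.12132058]
 [ 0.1207715  -0.02506282 -0.99236389]] 476.86340269995856 -0.04859349061177897
{'t': 0.1, 'q': array([ 1.04951360e+00,  5.28383196e-01,  1.43379853e+00, -1.04438525e-06,
        1.18141805e+00, -1.78518501e-01]), 'qd': array([ 3.14160413e-04, -3.01281197e-03, -2.50035929e-03, -5.37534288e-04,
        1.61669173e-03, -4.77782105e-05]), 'tau': array([-5.65889077e-04, -4.43303311e+01, -1.78586107e+01, -2.60711595e-04,
        3.89125751e-03,  1.51271644e-05]), 'tcp_pos': array([0.20970601, 0.58806621, 0.2304176 ]), 'tool_rot': array([ 1.70544097e-01,  9.85349534e-01, -9.42914619e-04, -3.43570458e-04]), 'force': array([-0.00091917, -0.20832609,  0.04916381]), 'ft_torque': array([0.03884328, 0.02178234, 0.04249087]), 'finger_gap': 1.0012072295606296}
```

View pics/scene0.png

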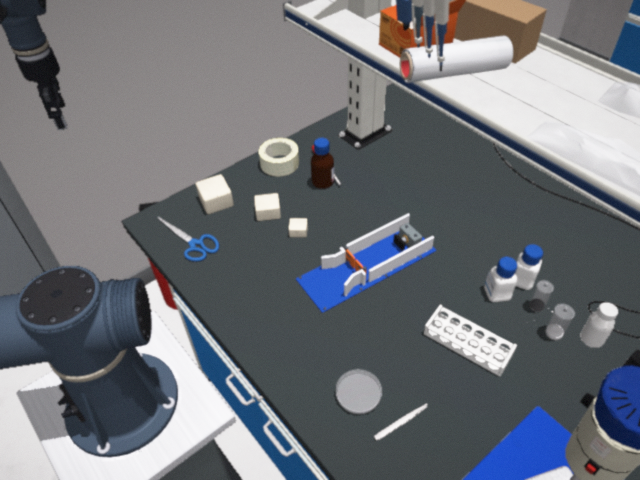

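View pics/top0.png

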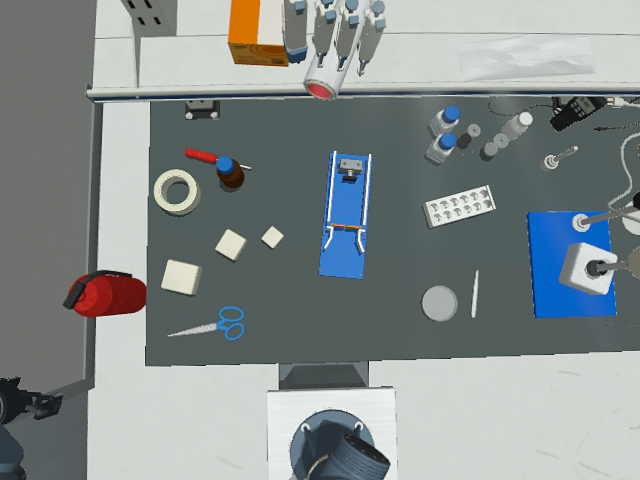

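There are three cream blocks in the top view: (181,278), (231,246) and (272,237). I'll measure each one, and the lane.

```bash
python3 - <<'E'
from h import *
s=pickle.load(open('pics/top0.pkl','rb'));P=pts(s);f=s['frame'].astype(int)
cream=(f.min(-1)>140)&(f[...,0]-f[...,2]>8)
print('table z',np.median(P[320:340,300:400,2]))
for c in((181,278),(231,246),(272,237)):
    m=np.zeros(f.shape[:2],bool);m[c[1]-28:c[1]+28,c[0]-28:c[0]+28]=1
    m&=(P[...,2]>0.012)&(P[...,0]>0.3)
    n,l,st,_=cv2.connectedComponentsWithStats(m.astype(np.uint8)); m=l==l[c[1],c[0]]
    zt=np.median(P[m][:,2]); q=P[m&(abs(P[...,2]-zt)<0.006)]
    (cx,cy),(w,h),a=cv2.minAreaRect((q[:,:2]*1000).astype(np.float32))
    print(c,m.sum(),'z',zt.round(4),'c',cx,cy,'wh',w,h,'ang',a)
# lane: blue plate
hsv=cv2.cvtColor(s['frame'],cv2.COLOR_RGB2HSV)
m=(hsv[...,0]>105)&(hsv[...,0]<130)&(hsv[...,1]>150)&(hsv[...,2]>80);m[:,:310]=0;m[:,380:]=0;m[:140]=0;m[290:]=0
q=P[m&(P[...,2]<0.015)]
r=cv2.minAreaRect((q[:,:2]*1000).astype(np.float32));print('plate',r,cv2.boxPoints(r),np.median(q[:,2]))
f=s['frame']
a=cv2.resize(f[215:300,155:295],None,fx=5,fy=5,interpolation=3);cv2.imwrite('pics/blocks.png',a[:,:,::-1])
a=cv2.resize(f[140:290,305:385],None,fx=4,fy=4,interpolation=3);cv2.imwrite('pics/lane.png',a[:,:,::-1])
E
```

```text
table z 0.00032358067104628393
(181, 278) 1059 z 0.0517 c 434.09136962890625 359.4918518066406 wh 80.24214172363281 71.61309814453125 ang 76.56390380859375
(231, 246) 582 z 0.0398 c 512.330810546875 239.551025390625 wh 55.67131423950195 60.226627349853516 ang 59.141021728515625
(272, 237) 278 z 0.0283 c 529.8110961914062 136.97171020507812 wh 39.375083923339844 42.35747528076172 ang 47.778724670410156
plate ((586.2369384765625, -51.17578125), (112.79446411132812, 320.3826904296875), 83.28594207763672) [[ 420.5505    -88.457565]
 [ 738.7361   -125.91492 ]
 [ 751.92334   -13.893997]
 [ 433.7378     23.563354]] 0.004366852166227869
```

View pics/blocks.png

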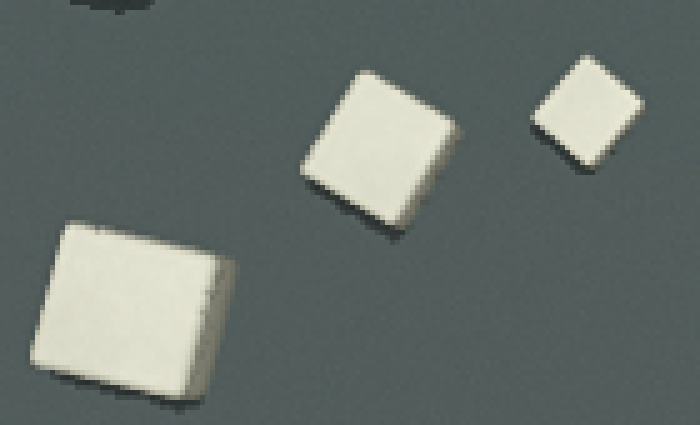

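View pics/lane.png

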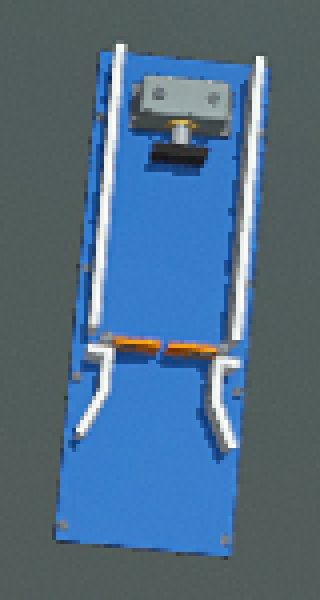

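The block at (231,246) measures about 60 x 55.7 x 40 mm, so it is the one meant. (181,278) is 80 x 72 x 52 and (272,237) is 42 x 39 x 28. I'll check the fits by overlaying them in both cameras.

```bash
cat >> h.py <<'E'
def T(x,y,deg):
    a=np.deg2rad(deg);return lambda p:np.stack([x+p[...,0]*np.cos(a)-p[...,1]*np.sin(a),y+p[...,0]*np.sin(a)+p[...,1]*np.cos(a),p[...,2]],-1)
def rect(x0,x1,y0,y1,z): return np.array([[x0,y0,z],[x1,y0,z],[x1,y1,z],[x0,y1,z]],float)
def overlay(s,polys,crop,k,name):
    u0,v0,u1,v1=crop
    im=cv2.resize(s['frame'][v0:v1,u0:u1,::-1],None,fx=k,fy=k,interpolation=cv2.INTER_CUBIC)
    for X,c in polys:
        p=((proj(s,X)-[u0,v0]+0.5)*k-0.5)
        cv2.polylines(im,[np.round(p*16).astype(np.int32)],True,c,1,cv2.LINE_AA,4)
    cv2.imwrite(f'pics/{name}.png',im)
E
python3 - <<'E'
from h import *
L=T(.5515,-.0471,-6.71);B=T(.5123,.2396,149.1)
pl=[(L(rect(-.125,.195,-.056,.056,.004)),(0,0,255)),(L(rect(0,0,-.036,.036,.045)),(0,255,0)),
 (B(rect(-.03,.03,-.0275,.0275,.04)),(0,0,255)),(B(rect(-.03,.03,-.0275,.0275,.0)),(255,0,0))]
t=pickle.load(open('pics/top0.pkl','rb'));s=pickle.load(open('pics/scene0.pkl','rb'))
overlay(t,pl,(200,140,390,290),4,'ot'); overlay(s,pl,(240,180,450,320),3.8,'os')
E
```

```text
(no output)
```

View pics/ot.png

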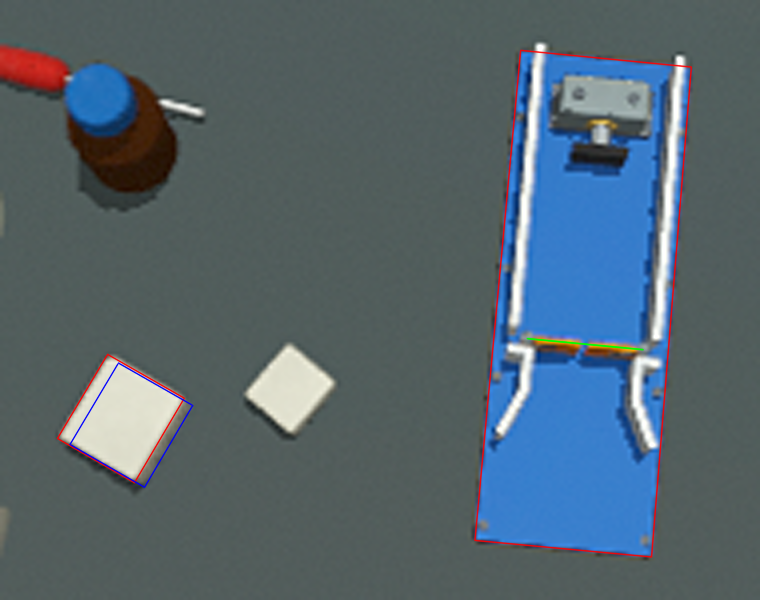

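View pics/os.png

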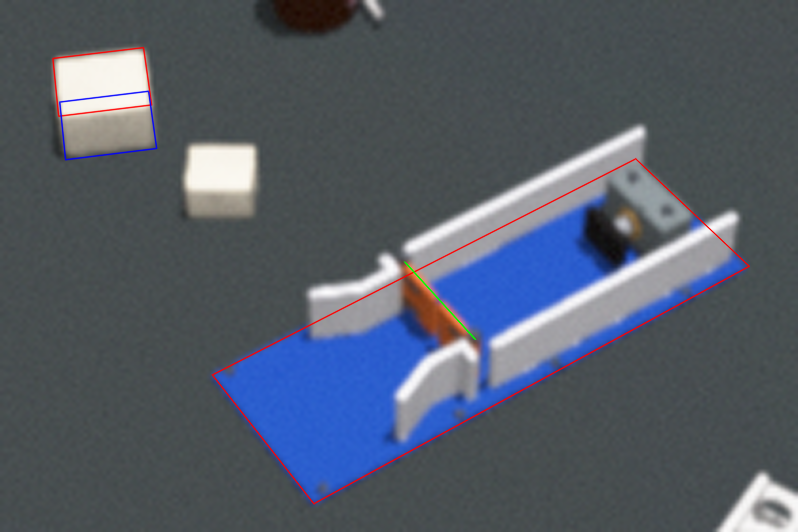

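Both overlays agree to within about 1–2 mm. Lane: gate at (0.5515, -0.0471), yaw -6.7°. Next I'll work out the approach move.

```bash
cat >> h.py <<'E'
from scipy.spatial.transform import Rotation as Ro
def delta(x,y,z,yaw):
    s=manip.sense();R=Ro.from_quat(s['tool_rot']).as_matrix();y0=np.degrees(np.arctan2(R[1,0],R[0,0]))
    d=R.T@(np.array([x,y,z])-s['tcp_pos'])*100
    t=-((yaw-y0+180)%360-180)
    print('t',round(s['t'],2),'tcp',s['tcp_pos'].round(4),'yaw',y0.round(2),'zax',R[:,2].round(4),'F',s['force'].round(2),'gap',round(s['finger_gap'],3),'q',s['q'].round(2))
    print('delta cm',d.round(2),'turn',round(t,2))
E
python3 - <<'E'
from h import *
delta(.512,.239,.10,149.1)
t=pickle.load(open('pics/top0.pkl','rb'));P=pts(t)
# plunger face estimate
L=lambda X:np.stack([(X[...,0]-.5515)*np.cos(np.deg2rad(6.71))-(X[...,1]+.0471)*np.sin(np.deg2rad(6.71)),(X[...,0]-.5515)*np.sin(np.deg2rad(6.71))+(X[...,1]+.0471)*np.cos(np.deg2rad(6.71)),X[...,2]],-1)
q=L(P);m=(abs(q[...,1])<.015)&(q[...,0]>.06)&(q[...,0]<.19)&(q[...,2]>.018)
a=q[m];print(np.percentile(a[:,0],[0,1,3,5,10]),a[:,2].max())
E
```

```text
t 0.1 tcp [0.2097 0.5881 0.2304] yaw 160.36 zax [-0.001  -0.0017 -1.    ] F [-0.   -0.21  0.05] gap 1.001 q [ 1.05  0.53  1.43 -0.    1.18 -0.18]
delta cm [-40.21 -22.69  13.07] turn 11.26
[0.12102874 0.12147721 0.12193756 0.12219953 0.12409748] 0.6763889539028259
```

{"op": "drive_tool", "data": {"deltas": [-1.6, -0.9, 0.5, 0.5, -4.4, -2.5, 1.4, 1.2, -8, -4.5, 2.6, 2.3, -12, -6.8, 3.9, 3.4, -16, -9, 5.2, 4.5, -20, -11.3, 6.5, 5.6, -24, -13.6, 7.8, 6.8, -28, -15.9, 9.1, 7.9, -32.2, -18.2, 10.5, 9, -36, -20.2, 11.6, 10, -38.6, -21.8, 12.6, 10.8, -40.2, -22.7, 13.1, 11.3], "hand": 8.5, "squeeze": 40}}

```text
t: 1.3
tcp_pos: [0.5128, 0.2356, 0.0985]
tool_rot: [0.269, 0.963, -0.002, -0.001]
force: [-0.3, 0.1, -0.3]
finger_gap: 0.997
```

```bash
python3 - <<'E'
from h import *
delta(.512,.239,.004,149.1)
t=snap('scene','s1')
B=T(.5123,.2396,149.1)
overlay(t,[(B(rect(-.03,.03,-.0275,.0275,.04)),(0,0,255))],(180,90,380,240),4,'s1c')
E
```

```text
t 1.3 tcp [0.5128 0.2356 0.0985] yaw 148.84 zax [-0.0028 -0.0027 -1.    ] F [-0.34  0.12 -0.31] gap 0.997 q [ 0.23  0.64  1.7  -0.    0.81 -0.79]
delta cm [0.23 0.29 9.44] turn -0.26
```

View pics/s1c.png

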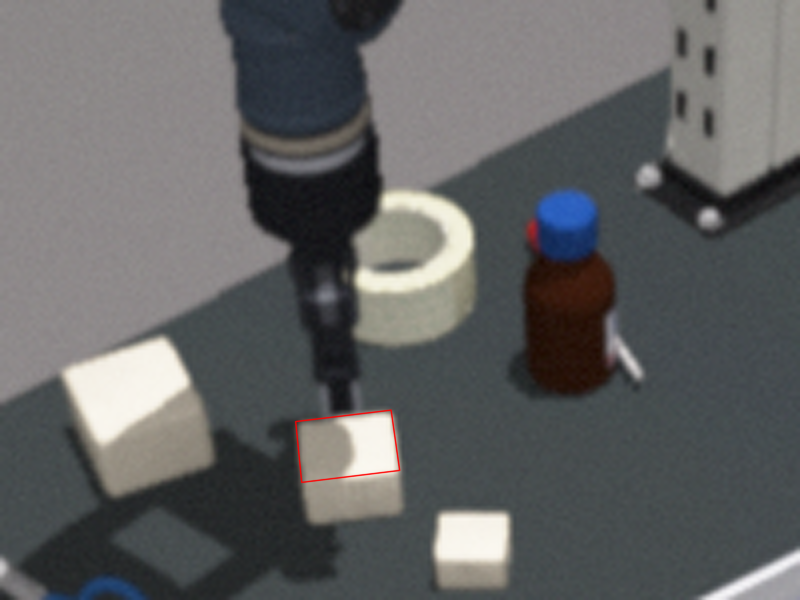

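The enlarged crop confirms the medium block, with its top at (350,445), directly under the gripper. Going down.

{"op": "drive_tool", "data": {"deltas": [0.2, 0.3, 0.5, -0.3, 0.2, 0.3, 1.6, -0.3, 0.2, 0.3, 3.0, -0.3, 0.2, 0.3, 4.4, -0.3, 0.2, 0.3, 5.8, -0.3, 0.2, 0.3, 7.2, -0.3, 0.2, 0.3, 8.3, -0.3, 0.2, 0.3, 9.0, -0.3, 0.2, 0.3, 9.4, -0.3, 0.2, 0.3, 9.4, -0.3]}}

```text
t: 2.35
tcp_pos: [0.514, 0.2379, 0.0037]
tool_rot: [0.267, 0.964, -0.002, -0.0]
force: [0.3, -0.2, -1.1]
finger_gap: 0.991
```

{"op": "drive_tool", "data": {"deltas": [0, 0, 0, 0, 0, 0, 0, 0, 0, 0, 0, 0, 0, 0, 0, 0, 0, 0, 0, 0, 0, 0, 0, 0, 0, 0, 0, 0, 0, 0, 0, 0, 0, 0, 0, 0, 0, 0, 0, 0], "hand": 4.5, "squeeze": 40}}

```text
t: 3.35
tcp_pos: [0.5145, 0.238, 0.0045]
tool_rot: [0.266, 0.964, -0.002, 0.0]
force: [1.1, -1.2, 6.3]
finger_gap: 0.638
```

{"op": "drive_tool", "data": {"deltas": [0, 0, -0.5, 0, 0, 0, -1.5, 0, 0, 0, -2.5, 0, 0, 0, -3.5, 0, 0, 0, -4.5, 0, 0, 0, -5.5, 0, 0, 0, -6.2, 0, 0, 0, -6.5, 0, 0, 0, -6.5, 0]}}

```text
t: 4.25
tcp_pos: [0.5148, 0.2383, 0.07]
tool_rot: [0.267, 0.964, -0.001, 0.001]
force: [0.0, -1.1, -0.8]
finger_gap: 0.634
```

```bash
python3 - <<'E'
from h import *
a=np.deg2rad(-6.71)
x,y=.5515-.085*np.cos(a),-.0471-.085*np.sin(a);print(x,y)
delta(x,y,.07,173.29)
t=snap('scene','s2'); overlay(t,[],(200,60,400,210),4,'s2c')
E
```

```text
0.4670822269202301 -0.0371682535144879
t 4.25 tcp [0.5148 0.2383 0.07  ] yaw 149.08 zax [ 5.0e-04 -2.8e-03 -1.0e+00] F [ 0.02 -1.1  -0.79] gap 0.634 q [ 0.24  0.68  1.7  -0.    0.76 -0.79]
delta cm [-10.06 -26.08   0.08] turn -24.21
```

View pics/s2c.png

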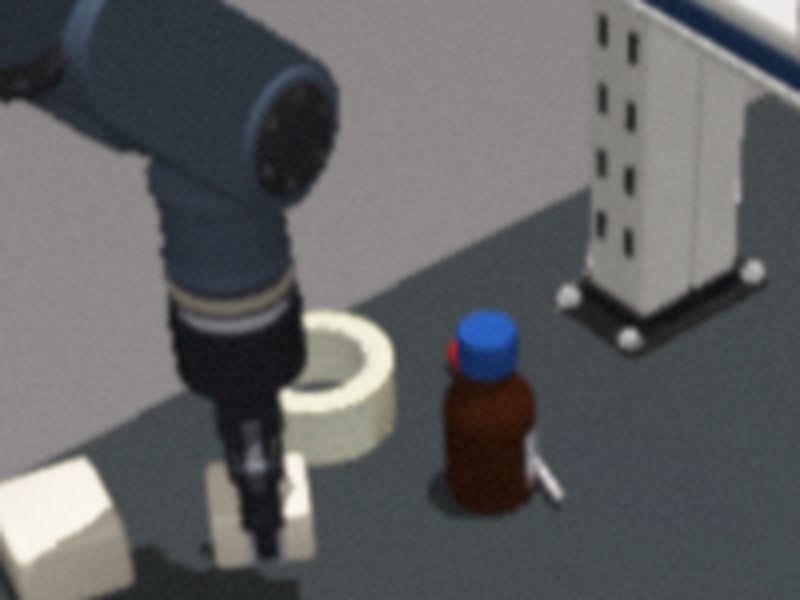

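The block is gripped (gap 0.634, about 54 mm) and lifted. Carrying it to the mouth now.

{"op": "drive_tool", "data": {"deltas": [-0.4, -1, 0, -0.9, -1.1, -2.8, 0, -2.6, -2, -5.2, 0, -4.8, -3, -7.8, 0, -7.2, -4, -10.4, 0, -9.7, -5, -13, 0, -12.1, -6, -15.6, 0, -14.5, -7, -18.3, 0, -17, -8, -20.9, 0, -19.4, -9, -23.4, 0, -21.7, -9.7, -25.2, 0, -23.4, -10.1, -26.1, 0, -24.2]}}

```text
t: 5.5
tcp_pos: [0.4667, -0.0392, 0.07]
tool_rot: [0.059, 0.998, -0.001, -0.0]
force: [-0.5, -0.8, -2.4]
finger_gap: 0.64
```

```bash
python3 - <<'E'
from h import *
delta(.4671,-.0372,.0095,173.29)
t=snap('scene','s3'); overlay(t,[],(240,170,450,320),3.8,'s3c')
E
```

```text
t 5.5 tcp [ 0.4667 -0.0392  0.07  ] yaw 173.22 zax [-0.0011 -0.0029 -1.    ] F [-0.46 -0.79 -2.39] gap 0.64 q [-0.32  0.61  1.95 -0.01  0.58 -1.77]
delta cm [-0.02  0.22  6.05] turn -0.07
```

View pics/s3c.png

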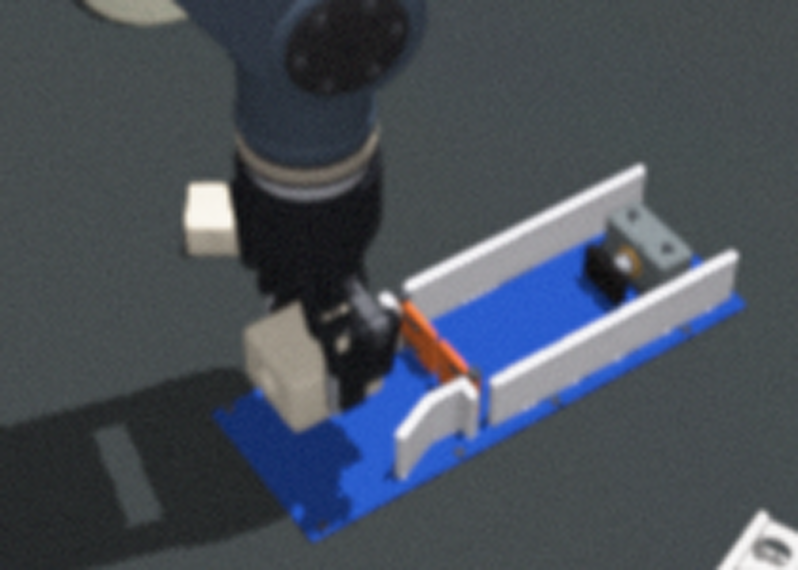

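{"op": "drive_tool", "data": {"deltas": [0, 0.2, 0.5, 0, 0, 0.2, 1.5, 0, 0, 0.2, 2.7, 0, 0, 0.2, 3.9, 0, 0, 0.2, 4.9, 0, 0, 0.2, 5.5, 0, 0, 0.2, 5.8, 0, 0, 0.2, 6.0, 0, 0, 0.2, 6.1, 0, 0, 0.2, 6.1, 0]}}

```text
t: 6.55
tcp_pos: [0.4674, -0.0382, 0.0092]
tool_rot: [0.059, 0.998, -0.002, -0.0]
force: [0.7, 0.3, -0.7]
finger_gap: 0.641
```

```bash
python3 - <<'E'
from h import *
delta(.4671,-.0372,.0085,173.29)
t=snap('scene','s4'); overlay(t,[],(240,170,450,320),3.8,'s4c')
E
```

```text
t 6.55 tcp [ 0.4674 -0.0382  0.0092] yaw 173.2 zax [-2.0e-04 -3.6e-03 -1.0e+00] F [ 0.66  0.33 -0.72] gap 0.641 q [-0.32  0.74  1.97 -0.01  0.43 -1.76]
delta cm [0.04 0.1  0.07] turn -0.09
```

View pics/s4c.png

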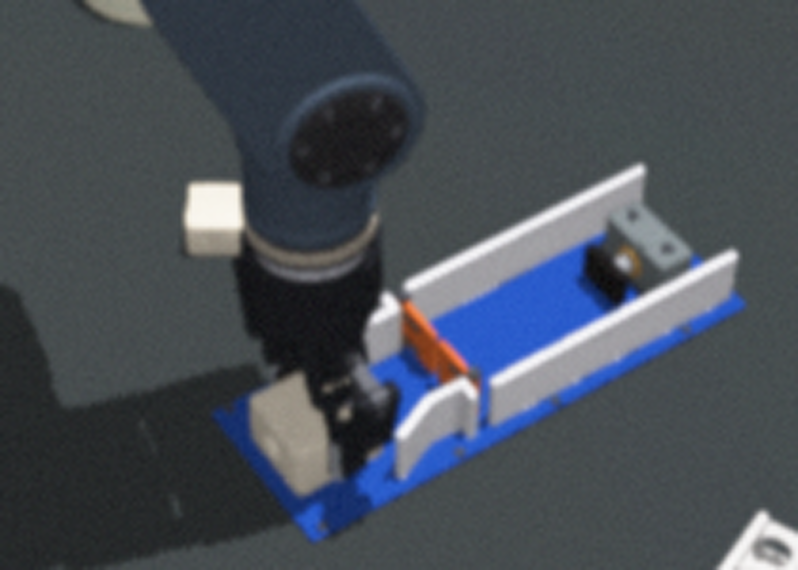

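{"op": "drive_tool", "data": {"deltas": [0, 0.1, 0.07, 0, 0, 0.1, 0.07, 0]}}

```text
t: 6.8
tcp_pos: [0.4677, -0.0372, 0.0088]
tool_rot: [0.059, 0.998, -0.002, 0.0]
force: [0.5, -0.1, -1.0]
finger_gap: 0.637
```

{"op": "drive_tool", "data": {"deltas": [0, 0, 0, 0, 0, 0, 0, 0, 0, 0, 0, 0, 0, 0, 0, 0, 0, 0, 0, 0, 0, 0, 0, 0], "hand": 8}}

```text
t: 7.4
tcp_pos: [0.4677, -0.0372, 0.0088]
tool_rot: [0.059, 0.998, -0.002, 0.0]
force: [-0.2, 0.6, -0.0]
finger_gap: 0.94
```

{"op": "drive_tool", "data": {"deltas": [0, 0, -0.5, 0, 0, 0, -1.5, 0, 0, 0, -3, 0, 0, 0, -4.5, 0, 0, 0, -6, 0, 0, 0, -7.5, 0, 0, 0, -8.5, 0, 0, 0, -9, 0]}}

```text
t: 8.2
tcp_pos: [0.4681, -0.037, 0.1002]
tool_rot: [0.059, 0.998, -0.002, 0.001]
force: [-0.5, -0.0, -0.6]
finger_gap: 0.938
```

```bash
cat >> h.py <<'E'
def lane(X):
    a=np.deg2rad(6.71);dx=X[...,0]-.5515;dy=X[...,1]+.0471
    return np.stack([dx*np.cos(a)-dy*np.sin(a),dx*np.sin(a)+dy*np.cos(a),X[...,2]],-1)
E
python3 - <<'E'
from h import *
delta(.4171,-.0372,.1,173.29)
t=snap('scene','s5'); 
L=T(.5515,-.0471,-6.71)
overlay(t,[(L(rect(-.115,-.055,-.0275,.0275,.044)),(0,0,255))],(240,170,450,320),3.8,'s5c')
t=snap('top','t5'); overlay(t,[(L(rect(-.115,-.055,-.0275,.0275,.044)),(0,0,255))],(280,140,420,300),3.7,'t5c')
E
```

```text
t 8.2 tcp [ 0.4681 -0.037   0.1002] yaw 173.21 zax [ 0.0025 -0.0044 -1.    ] F [-0.52 -0.01 -0.64] gap 0.938 q [-0.32  0.55  1.94 -0.01  0.66 -1.76]
delta cm [ 5.06 -0.62  0.01] turn -0.08
```

View pics/s5c.png

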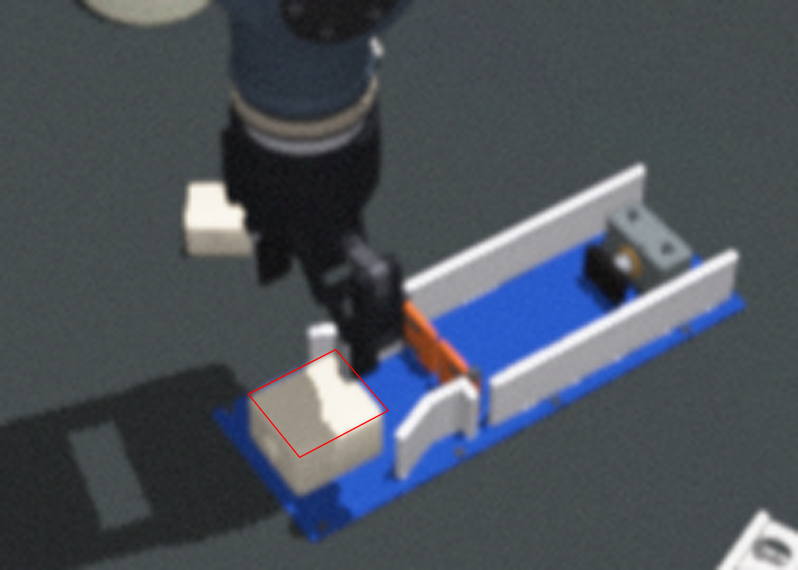

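View pics/t5c.png

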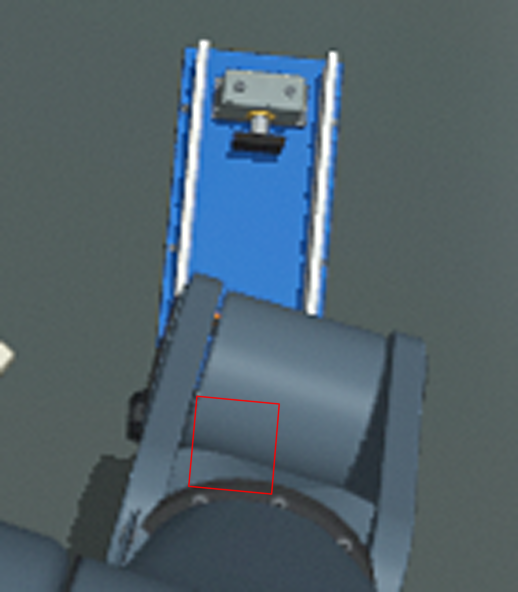

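The block sits on the plate at lane x ≈ -85 mm, within 1–2 mm and centred. Next I'll back off, shut the fingers and go down behind it.

```bash
python3 - <<'E'
from h import *
L=T(.5515,-.0471,-6.71)
p=L(np.array([-.138,0,.1]));print(p);delta(*p,173.29)
E
```

```text
[ 0.41444526 -0.03097552  0.1       ]
t 8.3 tcp [ 0.468  -0.037   0.0996] yaw 173.21 zax [ 0.002  -0.0043 -1.    ] F [0.76 0.54 0.23] gap 0.935 q [-0.32  0.55  1.94 -0.01  0.65 -1.76]
delta cm [ 5.39 -0.04 -0.05] turn -0.08
```

{"op": "drive_tool", "data": {"deltas": [0.5, 0, 0, 0, 1.3, 0, 0, 0, 2.3, 0, 0, 0, 3.3, 0, 0, 0, 4.2, 0, 0, 0, 4.9, 0, 0, 0, 5.3, 0, 0, 0, 5.4, 0, 0, -0.1, 5.4, 0, 0, -0.1, 5.4, 0, 0, -0.1], "hand": 0, "squeeze": 20}}

```text
t: 9.3
tcp_pos: [0.415, -0.0308, 0.0995]
tool_rot: [0.058, 0.998, -0.002, 0.002]
force: [0.2, -0.1, 0.4]
finger_gap: -0.003
```

```bash
python3 - <<'E'
from h import *
L=T(.5515,-.0471,-6.71)
p=L(np.array([-.138,0,.014]));delta(*p,173.29)
t=snap('scene','s6'); overlay(t,[(L(rect(-.149,-.127,-.0145,.0145,.1)),(0,0,255))],(200,150,410,300),3.8,'s6c')
E
```

```text
t 9.3 tcp [ 0.415  -0.0308  0.0995] yaw 173.31 zax [ 0.0029 -0.0046 -1.    ] F [ 0.21 -0.12  0.4 ] gap -0.003 q [-0.34  0.51  2.07 -0.01  0.56 -1.79]
delta cm [0.08 0.01 8.55] turn 0.02
```

View pics/s6c.png

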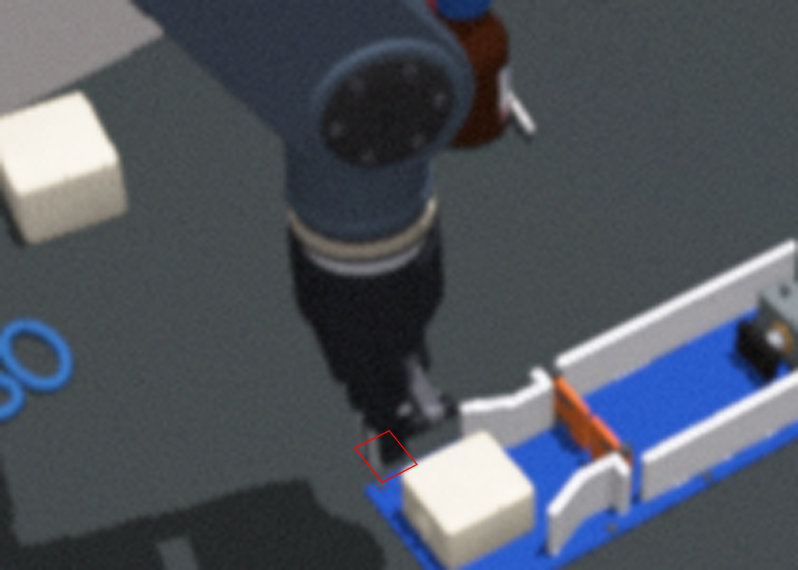

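{"op": "drive_tool", "data": {"deltas": [0.1, 0, 0.5, 0, 0.1, 0, 1.6, 0, 0.1, 0, 3, 0, 0.1, 0, 4.4, 0, 0.1, 0, 5.8, 0, 0.1, 0, 7, 0, 0.1, 0, 7.9, 0, 0.1, 0, 8.4, 0, 0.1, 0, 8.6, 0, 0.1, 0, 8.6, 0]}}

```text
t: 10.35
tcp_pos: [0.4142, -0.0311, 0.0134]
tool_rot: [0.058, 0.998, -0.002, 0.002]
force: [0.3, -0.7, 0.8]
finger_gap: -0.001
```

```bash
python3 - <<'E'
from h import *
L=T(.5515,-.0471,-6.71)
p=L(np.array([-.115,0,.014]));delta(*p,173.29);print(lane(manip.sense()['tcp_pos']))
t=snap('scene','s7'); overlay(t,[(L(rect(-.115,-.055,-.0275,.0275,.044)),(0,0,255))],(200,150,410,300),3.8,'s7c')
E
```

```text
t 10.35 tcp [ 0.4142 -0.0311  0.0134] yaw 173.31 zax [ 0.0027 -0.0046 -1.    ] F [ 0.3  -0.73  0.78] gap -0.001 q [-0.34  0.72  2.11 -0.01  0.31 -1.79]
delta cm [-2.32  0.01 -0.05] turn 0.02
[-1.38183485e-01 -1.21297541e-04  1.34268271e-02]
```

View pics/s7c.png

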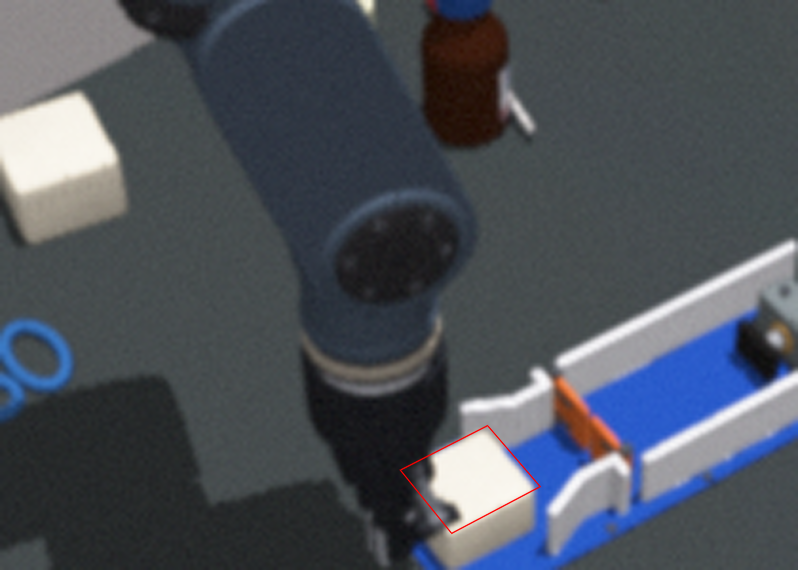

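{"op": "drive_tool", "data": {"deltas": [-0.2, 0, 0, 0, -0.4, 0, 0, 0, -0.6, 0, 0, 0, -0.75, 0, 0, 0, -0.9, 0, 0, 0, -1.05, 0, 0, 0, -1.2, 0, 0, 0, -1.35, 0, 0, 0, -1.5, 0, 0, 0, -1.65, 0, 0, 0, -1.8, 0, 0, 0, -2, 0, 0, 0]}}

```text
t: 11.6
tcp_pos: [0.4343, -0.0334, 0.0137]
tool_rot: [0.058, 0.998, -0.002, 0.002]
force: [-1.2, -0.6, -0.3]
finger_gap: 0.003
```

{"op": "drive_tool", "data": {"deltas": [-0.2, 0, 0, 0, -0.4, 0, 0, 0, -0.6, 0, 0, 0, -0.8, 0, 0, 0, -1, 0, 0, 0, -1.2, 0, 0, 0, -1.4, 0, 0, 0, -1.6, 0, 0, 0, -1.8, 0, 0, 0, -2, 0, 0, 0, -2.2, 0, 0, 0, -2.4, 0, 0, 0]}}

```text
t: 12.8
tcp_pos: [0.4583, -0.0362, 0.0138]
tool_rot: [0.058, 0.998, -0.002, 0.002]
force: [-1.1, 1.1, -0.4]
finger_gap: 0.001
```

```bash
python3 - <<'E'
from h import *
L=T(.5515,-.0471,-6.71)
p=L(np.array([-.05,0,.014]));delta(*p,173.29);c=lane(manip.sense()['tcp_pos']);print(c)
t=snap('scene','s8'); x=c[0]+.011; overlay(t,[(L(rect(x,x+.06,-.0275,.0275,.044)),(0,0,255))],(200,150,410,300),3.8,'s8c')
E
```

```text
t 12.8 tcp [ 0.4583 -0.0362  0.0138] yaw 173.31 zax [ 0.003  -0.0046 -1.    ] F [-1.12  1.05 -0.44] gap 0.001 q [-0.32  0.72  2.   -0.01  0.42 -1.77]
delta cm [-4.39  0.01 -0.01] turn 0.02
[-0.09387164 -0.00010667  0.01376068]
```

View pics/s8c.png

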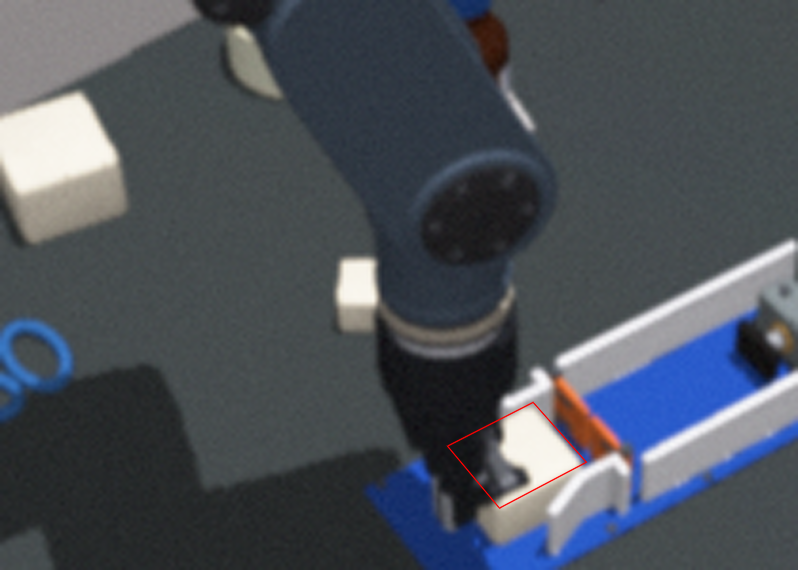

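The block is straight between the guides, with its front edge about 23 mm before the gate. I'll continue slowly.

{"op": "drive_tool", "data": {"deltas": [-0.15, 0, 0, 0, -0.3, 0, 0, 0, -0.45, 0, 0, 0, -0.6, 0, 0, 0, -0.75, 0, 0, 0, -0.9, 0, 0, 0, -1.05, 0, 0, 0, -1.2, 0, 0, 0, -1.35, 0, 0, 0, -1.5, 0, 0, 0, -1.65, 0, 0, 0, -1.8, 0, 0, 0]}}

```text
t: 14.05
tcp_pos: [0.4768, -0.0385, 0.0139]
tool_rot: [0.058, 0.998, -0.002, 0.002]
force: [-0.6, 0.5, -0.7]
finger_gap: -0.001
```

{"op": "drive_tool", "data": {"deltas": [-0.1, 0, 0, 0, -0.2, 0, 0, 0, -0.3, 0, 0, 0, -0.4, 0, 0, 0, -0.5, 0, 0, 0, -0.6, 0, 0, 0]}}

```text
t: 14.65
tcp_pos: [0.4803, -0.0385, 0.0139]
tool_rot: [0.058, 0.998, -0.002, -0.001]
force: [-5.3, 0.1, 4.7]
finger_gap: -0.001
```

{"op": "drive_tool", "data": {"deltas": [-0.1, 0, 0, 0, -0.2, 0, 0, 0, -0.3, 0, 0, 0, -0.4, 0, 0, 0, -0.5, 0, 0, 0, -0.6, 0, 0, 0]}}

```text
t: 15.25
tcp_pos: [0.4834, -0.0382, 0.0139]
tool_rot: [0.058, 0.998, -0.001, -0.004]
force: [-7.7, 0.3, 7.1]
finger_gap: 0.001
```

```bash
python3 - <<'E'
from h import *
L=T(.5515,-.0471,-6.71)
p=L(np.array([-.05,0,.014]));delta(*p,173.29);c=lane(manip.sense()['tcp_pos']);print(c)
t=snap('scene','s9'); x=c[0]+.009; overlay(t,[(L(rect(x,x+.06,-.0275,.0275,.044)),(0,0,255))],(240,150,450,300),3.8,'s9c')
E
```

```text
t 15.25 tcp [ 0.4834 -0.0382  0.0139] yaw 173.33 zax [-0.0072 -0.0017 -1.    ] F [-7.7  0.3  7.1] gap 0.001 q [-0.31  0.73  1.93 -0.01  0.49 -1.75]
delta cm [-1.87 -0.09 -0.02] turn 0.04
[-0.06870157  0.00084899  0.01389644]
```

View pics/s9c.png

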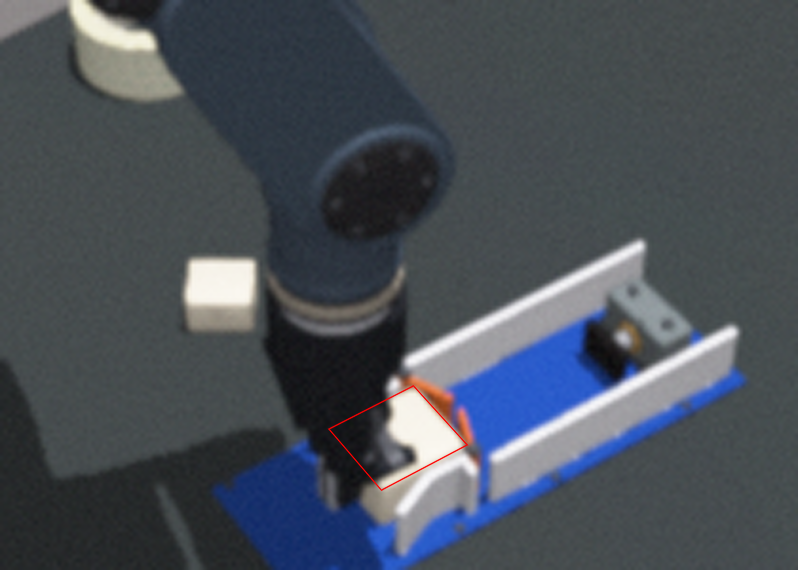

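The gate has begun to open. The force is about 8 N along the lane and 7 N upward. I'll keep going slowly and lift slightly to shed the vertical drag.

{"op": "drive_tool", "data": {"deltas": [-0.2, 0, -0.05, 0, -0.35, 0, -0.1, 0, -0.5, 0, -0.15, 0, -0.6, 0, -0.15, 0, -0.7, 0, -0.15, 0, -0.8, 0, -0.15, 0, -0.9, 0, -0.15, 0, -1, 0, -0.15, 0]}}

```text
t: 16.1
tcp_pos: [0.4932, -0.0393, 0.0151]
tool_rot: [0.058, 0.998, -0.001, -0.004]
force: [-3.2, 0.3, -1.4]
finger_gap: -0.0
```

```bash
python3 - <<'E'
from h import *
L=T(.5515,-.0471,-6.71)
p=L(np.array([-.03,0,.014]));delta(*p,173.29);c=lane(manip.sense()['tcp_pos']);print(c)
t=snap('scene','s10'); x=c[0]+.009; overlay(t,[(L(rect(x,x+.06,-.0275,.0275,.044)),(0,0,255))],(240,150,450,300),3.8,'s10c')
E
```

```text
t 16.1 tcp [ 0.4932 -0.0393  0.0151] yaw 173.33 zax [-0.0079 -0.0014 -1.    ] F [-3.22  0.33 -1.45] gap -0.0 q [-0.3   0.74  1.9  -0.01  0.51 -1.75]
delta cm [-2.88 -0.1   0.08] turn 0.04
[-0.05883715  0.00096777  0.01505532]
```

View pics/s10c.png

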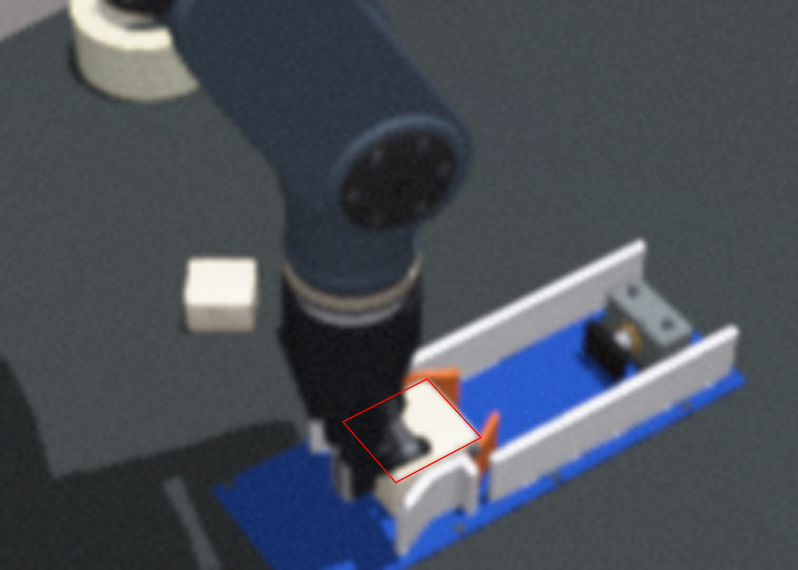

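{"op": "drive_tool", "data": {"deltas": [-0.2, 0, 0, 0, -0.4, -0.1, 0, 0, -0.6, -0.1, 0, 0, -0.8, -0.1, 0, 0, -1, -0.1, 0, 0, -1.2, -0.1, 0, 0, -1.4, -0.1, 0, 0, -1.6, -0.1, 0, 0, -1.8, -0.1, 0, 0, -2, -0.1, 0, 0, -2.2, -0.1, 0, 0, -2.4, -0.1, 0, 0]}}

```text
t: 17.35
tcp_pos: [0.518, -0.0434, 0.0151]
tool_rot: [0.058, 0.998, -0.001, -0.003]
force: [-1.8, 1.9, -0.7]
finger_gap: 0.002
```

{"op": "drive_tool", "data": {"deltas": [-0.2, 0, 0, 0, -0.4, 0, 0, 0, -0.6, 0, 0, 0, -0.8, 0, 0, 0, -1, 0, 0, 0, -1.2, 0, 0, 0, -1.4, 0, 0, 0, -1.6, 0, 0, 0, -1.8, 0, 0, 0, -2, 0, 0, 0, -2.2, 0, 0, 0, -2.4, 0, 0, 0]}}

```text
t: 18.55
tcp_pos: [0.542, -0.0462, 0.0149]
tool_rot: [0.058, 0.998, -0.001, -0.003]
force: [-0.9, 0.2, -0.2]
finger_gap: 0.002
```

```bash
python3 - <<'E'
from h import *
L=T(.5515,-.0471,-6.71)
p=L(np.array([.03,0,.014]));delta(*p,173.29);c=lane(manip.sense()['tcp_pos']);print(c)
t=snap('scene','s11'); x=c[0]+.009; overlay(t,[(L(rect(x,x+.06,-.0275,.0275,.044)),(0,0,255))],(260,150,470,300),3.8,'s11c')
E
```

```text
t 18.55 tcp [ 0.542  -0.0462  0.0149] yaw 173.32 zax [-0.006  -0.0019 -1.    ] F [-0.88  0.16 -0.24] gap 0.002 q [-0.29  0.76  1.78 -0.01  0.61 -1.74]
delta cm [-3.95  0.02  0.07] turn 0.03
[-0.00953173 -0.00019255  0.0149278 ]
```

View pics/s11c.png

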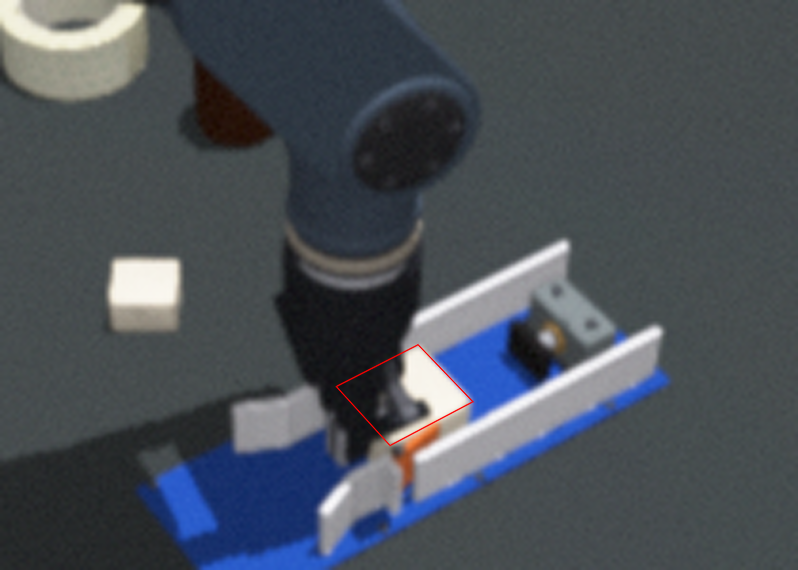

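{"op": "drive_tool", "data": {"deltas": [-0.2, 0, 0, 0, -0.4, 0, 0, 0, -0.6, 0, 0, 0, -0.8, 0, 0, 0, -1, 0, 0, 0, -1.2, 0, 0, 0, -1.4, 0, 0, 0, -1.6, 0, 0, 0, -1.8, 0, 0, 0, -2, 0, 0, 0, -2.2, 0, 0, 0, -2.4, 0, 0, 0]}}

```text
t: 19.8
tcp_pos: [0.5665, -0.0491, 0.0148]
tool_rot: [0.058, 0.998, -0.001, -0.003]
force: [-0.6, -0.0, -1.1]
finger_gap: -0.0
```

{"op": "drive_tool", "data": {"deltas": [-0.2, 0, 0, 0, -0.4, 0, 0, 0, -0.6, 0, 0, 0, -0.8, 0, 0, 0, -1, 0, 0, 0, -1.2, 0, 0, 0, -1.4, 0, 0, 0, -1.6, 0, 0, 0, -1.8, 0, 0, 0, -2, 0, 0, 0, -2.2, 0, 0, 0, -2.4, 0, 0, 0]}}

```text
t: 21.0
tcp_pos: [0.5908, -0.052, 0.0148]
tool_rot: [0.058, 0.998, -0.001, -0.002]
force: [-0.6, 0.4, 0.6]
finger_gap: 0.004
```

```bash
python3 - <<'E'
from h import *
L=T(.5515,-.0471,-6.71)
p=L(np.array([.06,0,.014]));delta(*p,173.29);c=lane(manip.sense()['tcp_pos']);print(c)
t=snap('scene','s12'); x=c[0]+.009; overlay(t,[(L(rect(x,x+.06,-.0275,.0275,.044)),(0,0,255))],(260,150,470,300),3.8,'s12c')
E
```

```text
t 21.0 tcp [ 0.5908 -0.052   0.0148] yaw 173.32 zax [-0.0046 -0.0023 -1.    ] F [-0.58  0.4   0.6 ] gap 0.004 q [-0.27  0.8   1.65 -0.01  0.7  -1.72]
delta cm [-2.04  0.03  0.08] turn 0.03
[ 0.03963879 -0.00030041  0.01484639]
```

View pics/s12c.png

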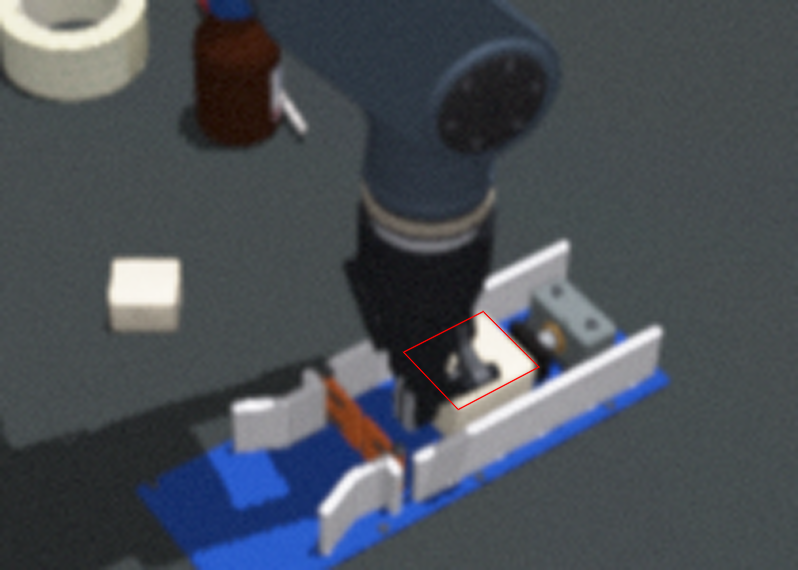

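The leaves are already shut behind the block. Next is the plunger, in small steps while watching the force.

{"op": "drive_tool", "data": {"deltas": [-0.1, 0, 0, 0, -0.2, 0, 0, 0, -0.3, 0, 0, 0, -0.4, 0, 0, 0, -0.5, 0, 0, 0, -0.6, 0, 0, 0, -0.7, 0, 0, 0, -0.8, 0, 0, 0, -0.9, 0, 0, 0, -1, 0, 0, 0, -1.1, 0, 0, 0, -1.2, 0, 0, 0]}}

```text
t: 22.25
tcp_pos: [0.6028, -0.0534, 0.0148]
tool_rot: [0.058, 0.998, -0.001, -0.002]
force: [-2.0, 0.5, 2.6]
finger_gap: -0.005
```

{"op": "drive_tool", "data": {"deltas": [-0.1, 0, 0, 0, -0.2, 0, 0, 0, -0.3, 0, 0, 0, -0.35, 0, 0, 0]}}

```text
t: 22.65
tcp_pos: [0.6029, -0.0532, 0.0146]
tool_rot: [0.058, 0.998, -0.001, -0.006]
force: [-8.5, 1.1, 7.0]
finger_gap: -0.001
```

```bash
python3 - <<'E'
from h import *
L=T(.5515,-.0471,-6.71)
p=L(np.array([.065,0,.014]));delta(*p,173.29);c=lane(manip.sense()['tcp_pos']);print(c)
t=snap('scene','s13'); x=c[0]+.009; overlay(t,[(L(rect(x,x+.06,-.0275,.0275,.044)),(0,0,255))],(260,150,470,300),3.8,'s13c')
E
```

```text
t 22.65 tcp [ 0.6029 -0.0532  0.0146] yaw 173.36 zax [-1.250e-02 -9.000e-04 -9.999e-01] F [-8.47  1.05  7.05] gap -0.001 q [-0.27  0.81  1.61 -0.01  0.73 -1.72]
delta cm [-1.33  0.01  0.05] turn 0.07
[ 5.17276884e-02 -7.17810619e-05  1.46396792e-02]
```

View pics/s13c.png

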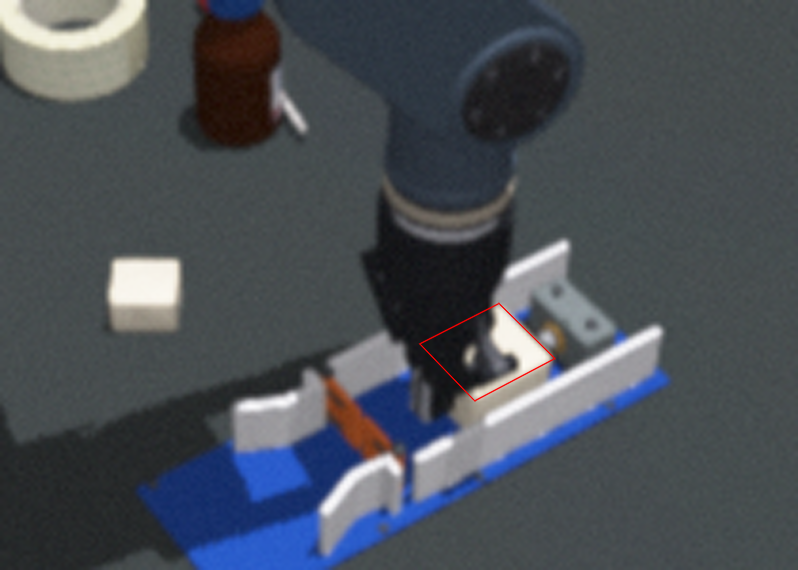

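The block is on the plunger at TCP lane x = 52 mm. As before, lifting slightly should relieve the vertical drag.

{"op": "drive_tool", "data": {"deltas": [-0.15, 0, -0.08, 0, -0.25, 0, -0.15, 0, -0.35, 0, -0.15, 0]}}

```text
t: 23.0
tcp_pos: [0.6044, -0.0533, 0.0155]
tool_rot: [0.058, 0.998, -0.001, -0.008]
force: [-5.3, -0.6, 0.4]
finger_gap: -0.001
```

{"op": "drive_tool", "data": {"deltas": [-0.15, 0, -0.03, 0, -0.25, 0, -0.05, 0, -0.35, 0, -0.05, 0]}}

```text
t: 23.3
tcp_pos: [0.6063, -0.0534, 0.0153]
tool_rot: [0.058, 0.998, -0.0, -0.01]
force: [-6.2, -0.4, -0.7]
finger_gap: 0.002
```

```bash
python3 - <<'E'
from h import *
L=T(.5515,-.0471,-6.71)
p=L(np.array([.065,0,.016]));delta(*p,173.29);c=lane(manip.sense()['tcp_pos']);print(c)
E
```

```text
t 23.3 tcp [ 0.6063 -0.0534  0.0153] yaw 173.37 zax [-2.090e-02  7.000e-04 -9.998e-01] F [-6.19 -0.39 -0.68] gap 0.002 q [-0.27  0.81  1.59 -0.01  0.76 -1.72]
delta cm [-0.98 -0.01 -0.09] turn 0.08
[0.05514897 0.00012884 0.01528624]
```

{"op": "drive_tool", "data": {"deltas": [-0.15, 0, -0.03, 0, -0.25, 0, -0.05, 0, -0.35, 0, -0.05, 0, -0.45, 0, -0.05, 0]}}

```text
t: 23.7
tcp_pos: [0.6091, -0.0537, 0.0151]
tool_rot: [0.058, 0.998, -0.0, -0.012]
force: [-6.1, -1.3, 0.2]
finger_gap: 0.001
```

{"op": "drive_tool", "data": {"deltas": [-0.1, 0, -0.03, 0, -0.2, 0, -0.05, 0, -0.3, 0, -0.05, 0]}}

```text
t: 24.0
tcp_pos: [0.6107, -0.0539, 0.0151]
tool_rot: [0.058, 0.998, 0.0, -0.014]
force: [-5.7, 0.1, 0.9]
finger_gap: -0.003
```

```bash
python3 - <<'E'
from h import *
L=T(.5515,-.0471,-6.71)
p=L(np.array([.065,0,.016]));delta(*p,173.29);c=lane(manip.sense()['tcp_pos']);print(c)
t=snap('scene','s14'); x=c[0]+.009; overlay(t,[(L(rect(x,x+.06,-.0275,.0275,.044)),(0,0,255))],(320,170,450,270),6,'s14c')
E
```

```text
t 24.0 tcp [ 0.6107 -0.0539  0.0151] yaw 173.4 zax [-0.0282  0.0019 -0.9996] F [-5.69  0.12  0.93] gap -0.003 q [-0.27  0.82  1.58 -0.01  0.78 -1.72]
delta cm [-0.54 -0.02 -0.11] turn 0.11
[0.05958828 0.00019494 0.01507138]
```

View pics/s14c.png

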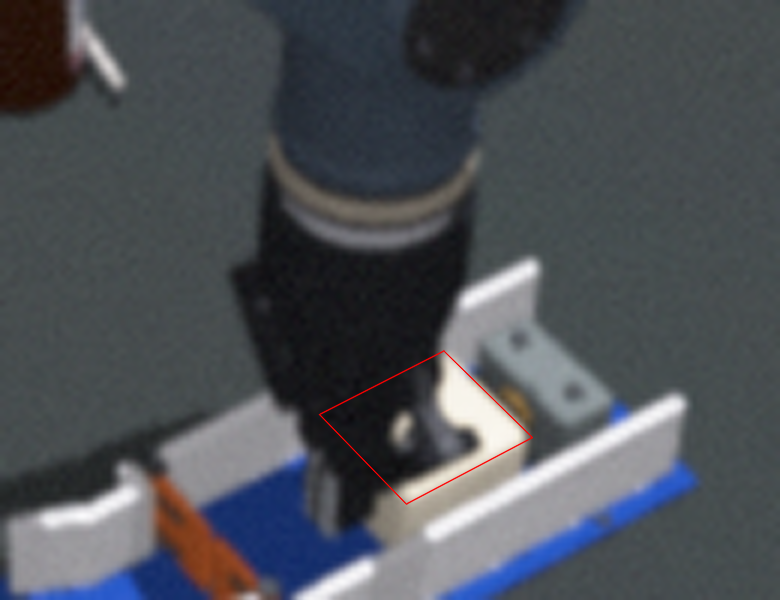

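{"op": "drive_tool", "data": {"deltas": [-0.1, 0, -0.03, 0, -0.2, 0, -0.05, 0, -0.3, 0, -0.05, 0]}}

```text
t: 24.35
tcp_pos: [0.6122, -0.0541, 0.0151]
tool_rot: [0.057, 0.998, 0.0, -0.016]
force: [-7.9, -1.4, 0.7]
finger_gap: 0.0
```

{"op": "drive_tool", "data": {"deltas": [-0.1, 0, -0.02, 0, -0.2, 0, -0.03, 0, -0.3, 0, -0.03, 0]}}

```text
t: 24.65
tcp_pos: [0.612, -0.054, 0.0149]
tool_rot: [0.057, 0.998, 0.001, -0.02]
force: [-10.9, -1.9, 4.8]
finger_gap: 0.0
```

```bash
python3 - <<'E'
from h import *
L=T(.5515,-.0471,-6.71)
p=L(np.array([.065,0,.016]));delta(*p,173.29);c=lane(manip.sense()['tcp_pos']);print(c)
t=snap('scene','s15'); x=c[0]+.009; overlay(t,[(L(rect(x,x+.06,-.0275,.0275,.044)),(0,0,255))],(320,170,450,270),6,'s15c')
E
```

```text
t 24.65 tcp [ 0.612  -0.054   0.0149] yaw 173.44 zax [-0.0396  0.0035 -0.9992] F [-10.91  -1.91   4.81] gap 0.0 q [-0.27  0.82  1.56 -0.01  0.8  -1.72]
delta cm [-0.41 -0.02 -0.12] turn 0.15
[0.06088342 0.00016676 0.01492869]
```

View pics/s15c.png

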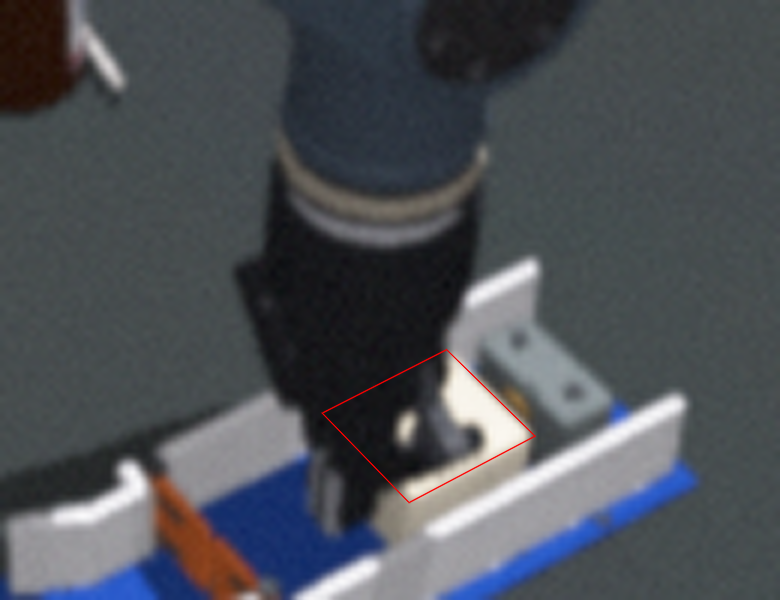

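{"op": "drive_tool", "data": {"deltas": [-0.1, 0, -0.08, 0, -0.2, 0, -0.12, 0, -0.25, 0, -0.12, 0]}}

```text
t: 25.0
tcp_pos: [0.6119, -0.054, 0.0154]
tool_rot: [0.057, 0.998, 0.001, -0.023]
force: [-8.0, 0.0, 1.6]
finger_gap: -0.001
```

```bash
python3 - <<'E'
from h import *
delta(.6,-.05,.016,173.29);print(lane(manip.sense()['tcp_pos']))
E
```

```text
t 25.0 tcp [ 0.6119 -0.054   0.0154] yaw 173.46 zax [-0.0458  0.0045 -0.9989] F [-7.95  0.04  1.62] gap -0.001 q [-0.27  0.82  1.56 -0.01  0.81 -1.71]
delta cm [ 1.22  0.26 -0.  ] turn 0.17
[0.06074843 0.00022441 0.01542588]
```

With 8 N and lift there is no further travel, against about 6 N while it was sliding, and the stroke was about 10 mm. The plunger is home, so I'll back off and raise.

{"op": "drive_tool", "data": {"deltas": [0.2, 0, 0, 0, 0.4, 0, 0, 0, 0.6, 0, 0, 0, 0.8, 0, 0, 0, 0.8, 0, -0.5, 0, 0.9, 0, -1.5, 0, 1.0, 0, -3, 0, 1.1, 0, -5, 0, 1.2, 0, -7.5, 0, 1.3, 0, -10, 0, 1.4, 0, -12, 0, 1.4, 0, -13, 0]}}

```text
t: 26.2
tcp_pos: [0.6054, -0.0532, 0.1495]
tool_rot: [0.057, 0.998, 0.0, -0.02]
force: [0.9, -0.1, -0.2]
finger_gap: 0.001
```

{"op": "drive_tool", "data": {"deltas": [1, 0, -0.3, 0, 3, 0, -0.8, 0, 6, 0, -1.5, 0, 9, 0, -2, 0, 12, 0, -2, 0, 15, 0, -2, 0, 18, 0, -2, 0, 20, 0, -2, 0, 21, 0, -2, 0, 21, 0, -2, 0]}}

```text
t: 27.2
tcp_pos: [0.3959, -0.0289, 0.1779]
tool_rot: [0.057, 0.998, 0.001, -0.021]
force: [0.9, -0.6, 0.5]
finger_gap: 0.002
```

```bash
python3 - <<'E'
from h import *
L=T(.5515,-.0471,-6.71)
delta(.6,-.05,.2,173.29)
t=snap('scene','s16');overlay(t,[],(290,190,450,310),5,'s16c')
s=snap('top','t16');overlay(s,[(L(rect(.071,.131,-.0275,.0275,.044)),(0,0,255))],(290,140,400,290),4,'t16c')
P=lane(pts(s)); m=(P[...,2]>.035)&(abs(P[...,1])<.033)&(P[...,0]>.05)&(P[...,0]<.135)&(s['frame'].min(-1)>150)
q=P[m&(P[...,2]<.055)];print(m.sum(),cv2.minAreaRect((q[:,:2]*1000).astype(np.float32)),np.median(q[:,2]))
E
```

```text
t 27.2 tcp [ 0.3959 -0.0289  0.1779] yaw 173.45 zax [-0.0422  0.0037 -0.9991] F [ 0.88 -0.62  0.53] gap 0.002 q [-0.35  0.34  2.01 -0.01  0.84 -1.79]
delta cm [-20.4    0.23  -3.07] turn 0.16
491 ((101.77040100097656, 1.0637359619140625), (58.55006408691406, 53.65325927734375), 0.35191774368286133) 0.04426232588463266
```

View pics/s16c.png

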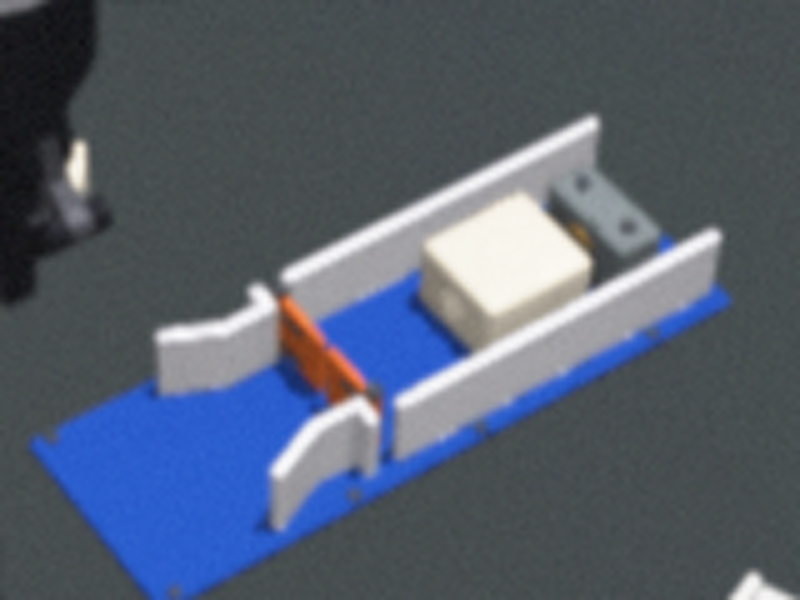

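View pics/t16c.png

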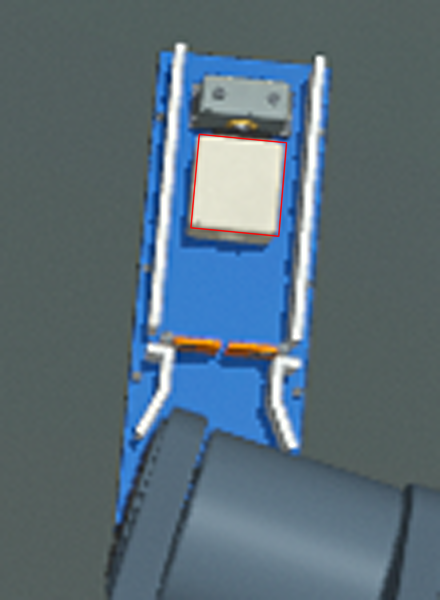

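```bash
python3 -c "
from station import manip
print(manip.sense()['t'],manip.sign_off())"
```

```text
the job is handed in; nothing more can be done
27.3 None
```

The mould block is in the bay with the plunger pressed home, both gate leaves look shut behind it, and I handed the job in at t = 27.3 s. I had no direct reading of the plunger or leaf joints, so those results come from forces and pictures.

**What I did:**
- I picked the 60 x 55 x 40 mm block, the middle of the three sizes, and set it at the lane mouth.
- I pushed it through the gate with shut fingertips. At the readings I took, the gate resisted with up to about 8 N along the lane plus 7 N of vertical drag.
- I pushed it on against the plunger until it stopped moving. The highest reading was about 12 N, against the 20 N limit. Forces were only read at the end of each move, so brief peaks in between were not seen.

**Last checks:**
- **Block:** its centre is about 102 mm behind the gate and 1 mm off the centre line. It is straight to within 0.5°, and its top is at 44 mm, so it stands flat on the plate.
- **Gate:** both leaves look shut in both camera views.
- **Plunger:** the stroke came to about 10 mm, from finger travel and the pictures. Finger travel alone read 9.2 mm; the rest is my correction for tool tilt. At the end, 8 to 11 N gave no further movement, while it had slid at about 6 N.
- **Gripper and bystanders:** the gripper is well clear of everything. The arm stayed clear of the bottle and dish, but I did not measure their final positions.

**One thing was off:** the tool tilted back about 2.6° while pressing the plunger. The block still ended up upright.

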